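# Wind the pickle press down one turn past its slack

### The job

Gently slide the steel tub by its red handle fully home against the back stop under the press. Then turn the green handwheel clockwise (seen from above): first take up its slack, and from the point where it bites and the screw starts to turn, wind the plunger down by one full turn of the screw, no more and no less. Let go and leave everything else on the table where it is.

Things in the scene. Friction and masses are not known exactly. Their poses are not given: they have to be found in the camera images.
- press: fixed white portal frame (posts 236 mm apart, crossbar top 202 mm high) on a 310 x 290 x 12 mm base. Origin on the table under the screw's vertical axis; x is the direction in which the tub slides home, away from its handle; y along the crossbar, z up
- tub: open steel tub 170 (x) x 150 (y) x 90 mm high on a straight slide of the press base. Origin at the centre of its underside, 16 mm above the table, axes as the press's. Home is the hard stop at the slide's end, where its origin lies on the screw's axis; it starts 30 to 60 mm short of that (-x). The slide drags with about 4 N; more than 30 N of push on the tub damages it
- tub_handle (a point): middle of the tub's red handle: a horizontal bar of 12 mm diameter, 90 mm long, along y, 50 mm in front (-x) of the tub's front wall, 85 mm above the table, free above, below and in front; 135 mm in front of the tub's origin
- wheel_centre (a point): fixed point on the axis of the green handwheel and screw, 278 mm above the table, level with the crank knob's middle. Wheel 122 mm across, rim 240 mm above the table. Its worn dog clutch lets it turn almost freely through a slack before it bites and takes the screw along. Slack left clockwise: 0.6 to 3.6 rad, differs each run; anticlockwise too, and then the plunger rises
- crank_knob (a point): middle of the black crank knob on the wheel's rim: upright cylinder, 22 mm diameter, 44 mm tall (252 to 296 mm above the table), 55 mm from the wheel's axis. It spins freely on its pin, so the gripper can keep its yaw while the wheel goes round. Resistance at the knob: about 1 N in the slack, about 9 N, steady, once it turns the screw. The wheel stays where it is left
- plunger_foot (a point): centre of the underside of the white plunger disc (110 mm diameter) under the crossbar, on the screw's axis, 110 mm above the table at the start. One clockwise turn of the screw lowers it 6 mm. A white pointer on the screw's top, in the wheel's hub, turns with the screw, not with the wheel
- board: red cutting board 300 x 220 x 16 mm, origin under its centre; leave alone
- spoon: steel spoon lying on the board; leave alone
- bowl: steel bowl 120 mm across and 55 mm high on the board; leave alone
- bottle: amber bottle with a red cap, 60 mm diameter, 190 mm high, origin under its centre; leave alone
- jar: earthen-red jar with a white lid, 70 mm diameter, 90 mm high; leave alone
- gasket: black rubber ring 48 mm across, 8 mm high, on the press base's front left corner; leave alone
- weight: steel cylinder 40 mm diameter, 30 mm high, on the press base's front right corner; leave alone

How it is judged:
By the outcome, as a careful person would: the job done as asked, in the order asked, and still so for the second after the job is handed in, with the robot touching nothing.
It also fails if it takes over 72 s, if anything falls off the work surface, if the arm or the gripper's body presses on something with over 40 N, if the wrist force passes 120 N, or if a joint passes its speed limit or range.

### The arm

A 6-joint arm with a two-finger parallel gripper is mounted at the origin on the work surface. World frame = base frame: x ahead of the robot, y to its left, z up, the work surface at z = 0. Lengths are in mm, angles in rad, forces in N, time in s.
With the tool pointing down it reaches from about 300 to 775 mm from the base axis. Payload 14.6 kg.
Tool frame: the origin (TCP) lies between the finger pads; the fingertips stand manip.tip_reach ahead of it and the grasp point (between the pads) lies 5 mm behind it (manip.tip_reach is the distance from the TCP to the fingertips, in mm); z points along the fingers, y is the line along which they close (so a half turn about z gives the same grasp; the last joint's range is limited). The gripper opens to 94 mm and grips with 3 to 60 N. Pads are 16 mm wide; open, the fingers measure 119 mm over their backs; the gripper's body (75 mm by 177 mm) begins 78 mm behind the grasp point.
Start: joints at [1.137, 0.3, 1.521, -0, 1.321, -0.067], TCP at [197.243, 513.405, 219.446] pointing down, gripper open.
Joint ranges: [-3.03, 3.03], [-0.79, 2.21], [0.23, 2.52], [-1.04, 4.18], [0, 3.07], [-2.55, 2.55]. Speed limits (rad/s): [2.22, 2.22, 2.57, 3.14, 3.14, 3.14].

### API

Orientations are given as [roll, pitch, yaw] about the fixed x, y, z axes, in that order (R = Rz(yaw) Ry(pitch) Rx(roll)).
In Python, from cell import manip gives the robot as it stands. The module is installed in compiled form; this text tells all that it offers.
- The arm moves only by the shell command python3 -m creep 'ROWS' [FORCE]. ROWS is JSON, a list of rows, each a list of 3 entries, a list of its own where there are three numbers: the opening, from -1 (shut) to 1 (fully open), then the shift along the tool's x, y, z in cm, then the turn about the tool's z in units of 5 degrees (1.0 is 5 degrees). In form: [[grip, [tx, ty, tz], roll], ...]. A call has 1 to 12 rows; each row is the pose to reach, as a shift and turn from the pose commanded when the call began, along the tool's axes at that moment; what a row does not reach only later rows make up. A row lasts 1/10 s, in which the tool goes at most 50 mm and 8.59 degrees, less where a joint would pass 70% of its speed; a pose out of reach is approached as far as the arm can. A call with a gripper value outside its range is refused whole. The fingers move at their own pace and stop on an object; FORCE is the grip in N (left out, the last holds). Time passes only in rows, so rows that repeat a pose let the fingers close. It gives the time, the measured TCP pose, the force, the opening and the grip force at its end, in the units of the state.
- manip.read_state(): the state, without advancing time (a new reading comes with each control period).
- manip.camera(name): name is "scene" or "top" or "wrist"; returns the picture (420x560x3 uint8, red, green, blue); there is no depth.
- manip.camera_params(name): a dict with "fovy" (degrees; the focal length in pixels is half the picture's height over the tangent of half this angle, whatever the lens; pixels are square), "cx", "cy" (the principal point, pixels), "origin" and "attitude" of the camera in the world. Camera axes: x right, y down, z forward; pixel columns grow to the right and rows downward; lengths in mm; the calibration is good to about 2 mm. A picture is of the moment at which its call begins: read the wrist's pose just before it. camera_params takes no time and is no camera call; for the wrist camera it gives the pose at the moment of the call.
- manip.sign_off(): hands the job in; it is judged then, once.
The state is a dict: "clock": time; "joints": joint angles; "qd": joint speeds; "effort": joint torques, N m; "eef_pos": TCP position; "eef_rot": TCP orientation; "wrist_force": force on the tool from outside, world axes, zero at the start; "moment": the same for the moment, N m; "finger_gap": finger opening in mm; "finger_force": force on a finger pad.
Only numpy, scipy, OpenCV 4.12 (cv2) and the standard library are available. Lean on these libraries where they do the work, as an engineer would, in place of code of your own. Each camera call takes 0.05 s, during which the arm holds its last target. There are 200 camera calls.

## Working session

There is one attempt and no reset: what is moved stays moved. The work goes in short steps, Python scripts to look and compute and a shell command to move; the robot and the scene stay as the last step left them, time stands still between calls to the robot, and variables do not carry over. Pictures are saved under pics/ and viewed, at most 10 in all, crops included, and the job is handed in when it is done.

```bash
mkdir -p pics; cat > h.py <<'E'
import numpy as np, cv2
from cell import manip
from scipy.spatial.transform import Rotation as R
def grab(n,f):
    p=manip.camera_params(n); im=manip.camera(n); cv2.imwrite('pics/'+f,im[:,:,::-1]); return im,p
def Rm(p):
    a=np.array(p['attitude'],float)
    return a if a.shape==(3,3) else R.from_euler('xyz',a).as_matrix()
def ray(p,u,v):
    f=210/np.tan(np.radians(p['fovy'])/2)
    return np.array(p['origin']),Rm(p)@np.array([(u-p['cx'])/f,(v-p['cy'])/f,1])
def onz(p,u,v,z):
    o,d=ray(p,u,v); return o+d*(z-o[2])/d[2]
def proj(p,X):
    f=210/np.tan(np.radians(p['fovy'])/2)
    c=Rm(p).T@(np.array(X)-np.array(p['origin'])); return c[0]/c[2]*f+p['cx'],c[1]/c[2]*f+p['cy']
E
python3 - <<'E'
from h import *
a=[]
for n in('scene','top'):
    im,p=grab(n,n+'0.png'); print(n,p); a.append(im)
print(manip.read_state(),manip.tip_reach)
E
```

```text
scene {'fovy': 47.31860837508434, 'cx': 275.07039546155545, 'cy': 210.5823194146165, 'origin': array([1635.19949001,  199.5785709 , 1162.53833307]), 'attitude': array([-2.29769739e+00,  1.65234279e-03,  1.71110901e+00])}
top {'fovy': 50.27735886202275, 'cx': 284.19012545823307, 'cy': 215.90851481828352, 'origin': array([ 401.03393273,   16.8084968 , 1342.68060597]), 'attitude': array([-3.0144288 ,  0.00304176, -1.59844729])}
{'clock': 0.1, 'joints': array([ 1.13739396e+00,  3.00411312e-01,  1.52149643e+00, -1.61711160e-05,
        1.32069301e+00, -6.65893388e-02]), 'qd': array([ 0.0011121 , -0.00148289, -0.00347044, -0.00048682, -0.00045954,
        0.0010208 ]), 'effort': array([ 1.92056441e-04, -5.32640469e+01, -3.53280544e+01,  7.08972942e-02,
        2.35706067e-02, -7.70133192e-05]), 'eef_pos': array([197.16552238, 513.21906599, 218.95492482]), 'eef_rot': array([-3.14058574e+00, -5.14500825e-05,  2.77478361e+00]), 'wrist_force': array([-0.04522607, -0.04323174,  0.9206407 ]), 'moment': array([0.01963386, 0.00765336, 0.0315036 ]), 'finger_force': 0.0, 'finger_gap': 93.74529426314305} 14.0
```

View pics/scene0.png

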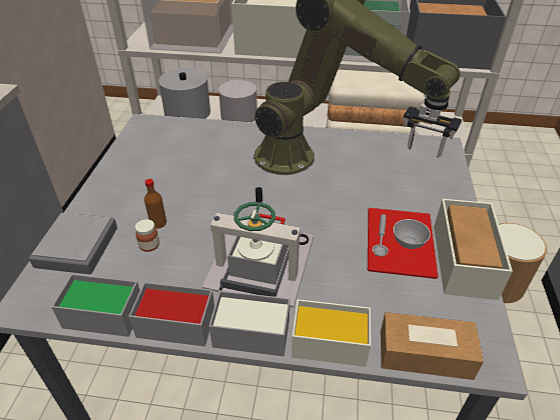

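View pics/top0.png

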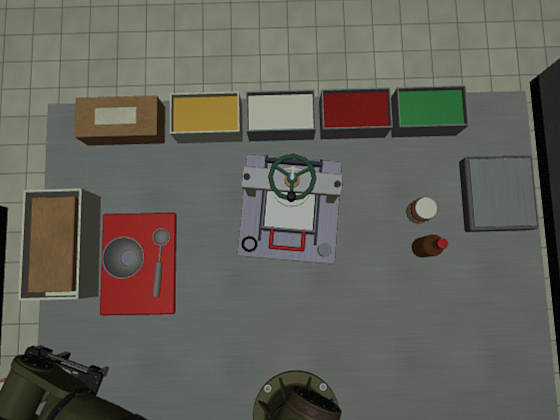

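The scene view shows the press in front of the robot. In the top view the wheel is near (292,177), the knob near (291,196), the red handle bar near (287,247), the gasket at (249,243) and the weight at (324,249).

```bash
cat > m.py <<'E'
from h import *
im=cv2.imread('pics/top0.png'); p=manip.camera_params('top')
hsv=cv2.cvtColor(im,cv2.COLOR_BGR2HSV); H,S,V=cv2.split(hsv)
roi=np.zeros(H.shape,bool); roi[145:265,235:345]=1
g=roi&(H>60)&(H<100)&(S>90); g[:,:]&=True
r=roi&((H<8)|(H>172))&(S>130)
k=roi&(V<50); k[:188]=0;k[205:]=0;k[:,:280]=0;k[:,303:]=0
pts=np.argwhere(g)[:,::-1].astype(np.float32)
hull=cv2.convexHull(pts); e=cv2.fitEllipse(hull); print('wheel',e,onz(p,*e[0],240))
q=np.argwhere(r)[:,::-1]; print('red',q.min(0),q.max(0))
w=np.array([onz(p,u,v,85)[:2] for u,v in q])
rect=cv2.minAreaRect(w.astype(np.float32)); print(rect, cv2.boxPoints(rect))
q=np.argwhere(k)[:,::-1]; print('knob',len(q),q.mean(0),onz(p,*q.mean(0),285))
b=cv2.inRange(hsv,(110,10,100),(140,80,255)); b[~roi]=0
q=np.argwhere(b>0)[:,::-1]; w=np.array([onz(p,u,v,12)[:2] for u,v in q]); print('base',cv2.minAreaRect(w.astype(np.float32)))
P=manip.camera_params('wrist');print('wrist',P)
E
python3 m.py
```

```text
wheel ((291.22039794921875, 176.4785614013672), (45.184356689453125, 48.10681915283203), 111.54350280761719) [641.3863847   -4.15246752 240.        ]
red [246 164] [305 250]
((552.7109375, -9.739028930664062), (136.77407836914062, 288.7657165527344), 57.17255783081055) [[ 394.31165    11.06636 ]
 [ 636.9635   -145.47664 ]
 [ 711.1102    -30.544418]
 [ 468.45837   125.99858 ]]
knob 93 [291.13978495 195.59139785] [584.90081687  -1.71973636 285.        ]
base ((595.466064453125, -1.2725372314453125), (286.45843505859375, 307.5688781738281), 83.66597747802734)
wrist {'fovy': 62.41560069566324, 'cx': 278.4594586097861, 'cy': 206.297119239159, 'origin': array([132.07157092, 537.85931778, 384.26392263]), 'attitude': array([2.89652822e+00, 1.80575526e-03, 1.20512901e+00])}
```

```bash
cat >> h.py <<'E'
def shift(target,s=None):
    s=s or manip.read_state(); M=R.from_euler('xyz',s['eef_rot']).as_matrix()
    return M.T@(np.array(target)-s['eef_pos'])/10
E
python3 - <<'E'
from h import *
im=cv2.imread('pics/top0.png'); p=manip.camera_params('top')
H,S,V=cv2.split(cv2.cvtColor(im,cv2.COLOR_BGR2HSV))
r=((H<8)|(H>172))&(S>130); r[:225]=0;r[260:]=0;r[:,:255]=0;r[:,320:]=0
q=np.argwhere(r)[:,::-1];print(q.min(0),q.max(0))
w=np.array([onz(p,u,v,85)[:2] for u,v in q]);rect=cv2.minAreaRect(w.astype(np.float32)); print(rect,cv2.boxPoints(rect))
print(shift([400,15,300]))
E
```

```text
[269 229] [305 250]
((493.560791015625, 11.04351806640625), (99.6348648071289, 54.27431106567383), 83.02159881591797) [[460.57208  -35.107834]
 [514.44434  -41.701904]
 [526.5495    57.19487 ]
 [472.67725   63.78894 ]]
[-36.80176244 -39.24129455  -8.06689258]
```

```bash
python3 -m creep '[[1,[-3,-3,-4],0],[1,[-7,-7,-8],-1],[1,[-11,-11,-8],-2],[1,[-14,-15,-8],-2.9],[1,[-17,-18,-8],-2.9],[1,[-20,-21,-8],-2.9],[1,[-23,-24.5,-8],-2.9],[1,[-26,-28,-8],-2.9],[1,[-29,-31,-8],-2.9],[1,[-32,-34.5,-8],-2.9],[1,[-35,-37.5,-8],-2.9],[1,[-36.8,-39.2,-8.1],-2.9]]' && python3 -m creep '[[1,[0,0,0],0],[1,[0,0,0],0],[1,[0,0,0],0]]'
python3 - <<'E'
from h import *
im,p=grab('wrist','w0.png'); print(p); s=manip.read_state(); print(s['eef_pos'],np.degrees(s['eef_rot']),s['joints'],s['clock'])
E
```

```text
clock: 1.3
eef_pos: [400.6, 12.9, 300.2]
eef_rot: [-3.141, -0.0, 3.026]
wrist_force: [0.2, 0.0, 0.5]
finger_gap: 94.2
finger_force: 0.0
clock: 1.6
eef_pos: [399.9, 16.2, 300.4]
eef_rot: [3.141, -0.0, 3.029]
wrist_force: [-0.3, -0.3, 0.3]
finger_gap: 93.9
finger_force: 0.0
{'fovy': 62.41560069566324, 'cx': 278.4594586097861, 'cy': 206.297119239159, 'origin': array([330.54384003,  23.46023093, 465.69542237]), 'attitude': array([2.89687967e+00, 7.91718257e-04, 1.45900744e+00])}
[399.87640071  16.3139227  300.43242536] [ 1.79995284e+02 -3.39004658e-03  1.73556258e+02] [-5.08606152e-02 -1.00300266e-01  1.77297708e+00  8.62467823e-05
  1.46896983e+00 -1.50920120e+00] 1.65
```

View pics/w0.png

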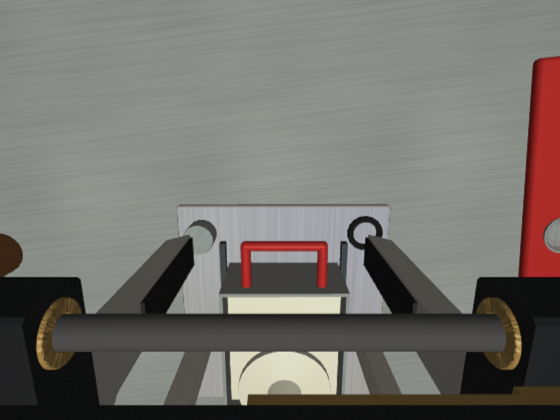

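The wrist view is upside-down relative to the press. The red bar runs level from (241,246) to (328,246), the base's front edge is at row 206 and the gasket is at (365,233), so the tool yaw matches the press.

```bash
python3 - <<'E'
from h import *
im=cv2.imread('pics/w0.png'); p=manip.camera_params('wrist')
H,S,V=cv2.split(cv2.cvtColor(im,cv2.COLOR_BGR2HSV))
r=((H<8)|(H>172))&(S>130); r[:,:220]=0;r[:,350:]=0; r[300:]=0
q=np.argwhere(r)[:,::-1]; print(q.min(0),q.max(0))
us=np.arange(258,314); 
c=[];
for u in us:
    v=np.nonzero(r[:,u])[0]; c.append((v.min()+v.max())/2)
k=np.polyfit(us,c,1); print(k,len(v))
m=(q[:,0].min()+q[:,0].max())/2
h=onz(p,m,np.polyval(k,m),85); a=onz(p,258,np.polyval(k,258),85); b=onz(p,313,np.polyval(k,313),85)
d=b-a; print('handle',h,'yaw',np.degrees(np.arctan2(d[1],d[0]))-90)
# base front edge
g=cv2.cvtColor(im,cv2.COLOR_BGR2GRAY).astype(int); e=[]
for u in range(190,380,5):
    col=g[198:216,u]; e.append((u,198+np.argmax(np.abs(np.diff(col)))+.5))
e=np.array(e); k=np.polyfit(e[:,0],e[:,1],1); a=onz(p,190,np.polyval(k,190),12); b=onz(p,380,np.polyval(k,380),12); d=b-a
print('edge',k,a,b,np.degrees(np.arctan2(d[1],d[0]))-90)
y=np.radians(-6.4); print('home shift', np.array([np.cos(y),np.sin(y)])@(np.array([641.4,-4.2])-h[:2]), np.array([-np.sin(y),np.cos(y)])@(np.array([641.4,-4.2])-h[:2]))
print(shift([h[0]-35*np.cos(y),h[1]-35*np.sin(y),80]))
E
```

```text
[241 242] [327 287]
[8.71574641e-18 2.46000000e+02] 9
handle [473.18018865  13.77886294  85.        ] yaw -6.361728414365913
edge [-4.33901458e-18  2.05500000e+02] [ 428.85219988 -107.87818234   12.        ] [457.26738005 146.74583518  12.        ] -6.367668749541821
home shift 169.1755365400402 0.8844655331046773
[-3.81382496  0.56627975 22.04306361]
```

```bash
python3 -m creep '[[-1,[-1,0.3,3],0],[-1,[-2,0.6,6],0],[-1,[-3,0.6,10],0],[-1,[-3.8,0.6,14],0],[-1,[-3.8,0.6,18],0],[-1,[-3.8,0.6,21],0],[-1,[-3.8,0.6,22],0],[-1,[-3.8,0.6,22],0],[-1,[-3.8,0.6,22],0],[-1,[-3.8,0.6,22],0]]' 20
python3 -m creep '[[-1,[-0.3,0,0],0],[-1,[-0.7,0,0],0],[-1,[-1.1,0,0],0],[-1,[-1.4,0,0],0],[-1,[-1.6,0,0],0],[-1,[-1.6,0,0],0]]'
for i in 1; do :; done
python3 -m creep '[[-1,[-0.1,0,0],0],[-1,[-0.2,0,0],0],[-1,[-0.3,0,0],0],[-1,[-0.4,0,0],0]]'
python3 -m creep '[[-1,[-0.1,0,0],0],[-1,[-0.2,0,0],0],[-1,[-0.3,0,0],0],[-1,[-0.4,0,0],0]]'
```

```text
clock: 2.65
eef_pos: [439.4, 17.3, 82.0]
eef_rot: [3.141, 0.003, 3.028]
wrist_force: [0.5, -0.0, -0.1]
finger_gap: 17.3
finger_force: 0.0
clock: 3.25
eef_pos: [454.7, 15.3, 80.4]
eef_rot: [-3.142, -0.0, 3.028]
wrist_force: [-0.2, 0.6, -0.8]
finger_gap: 0.3
finger_force: 0.0
clock: 3.65
eef_pos: [458.1, 14.9, 80.4]
eef_rot: [-3.142, -0.001, 3.028]
wrist_force: [-4.4, 0.6, 2.7]
finger_gap: 0.4
finger_force: 2.1
clock: 4.05
eef_pos: [462.5, 14.4, 80.4]
eef_rot: [3.142, -0.0, 3.028]
wrist_force: [-4.2, -0.5, 1.6]
finger_gap: 0.4
finger_force: 2.1
```

```bash
python3 -m creep '[[-1,[-0.1,0,0],0],[-1,[-0.2,0,0],0],[-1,[-0.35,0,0],0],[-1,[-0.5,0,0],0],[-1,[-0.65,0,0],0],[-1,[-0.8,0,0],0],[-1,[-0.95,0,0],0],[-1,[-1.1,0,0],0],[-1,[-1.25,0,0],0],[-1,[-1.4,0,0],0],[-1,[-1.5,0,0],0],[-1,[-1.6,0,0],0]]'
python3 -m creep '[[-1,[-0.1,0,0],0],[-1,[-0.2,0,0],0],[-1,[-0.3,0,0],0],[-1,[-0.4,0,0],0]]'
python3 -m creep '[[-1,[-0.05,0,0],0],[-1,[-0.1,0,0],0],[-1,[-0.15,0,0],0],[-1,[-0.2,0,0],0]]'
python3 -m creep '[[-1,[-0.05,0,0],0],[-1,[-0.1,0,0],0]]'
```

```text
clock: 5.25
eef_pos: [478.4, 12.6, 80.4]
eef_rot: [3.142, -0.0, 3.028]
wrist_force: [-3.4, 1.7, 1.2]
finger_gap: 0.4
finger_force: 2.1
clock: 5.65
eef_pos: [482.4, 12.2, 80.4]
eef_rot: [3.142, -0.0, 3.028]
wrist_force: [-2.9, 1.4, -0.3]
finger_gap: 0.5
finger_force: 2.1
clock: 6.05
eef_pos: [484.4, 12.0, 80.5]
eef_rot: [3.142, 0.0, 3.028]
wrist_force: [-4.2, 2.3, -0.0]
finger_gap: 0.4
finger_force: 2.0
clock: 6.25
eef_pos: [485.3, 11.8, 80.4]
eef_rot: [3.142, -0.0, 3.028]
wrist_force: [-3.8, 2.0, 0.7]
finger_gap: 0.4
finger_force: 2.0
```

```bash
for k in 1; do python3 -m creep '[[-1,[-0.05,0,0],0],[-1,[-0.1,0,0],0]]'
python3 -m creep '[[-1,[-0.05,0,0],0],[-1,[-0.1,0,0],0]]'; done | egrep 'pos|force'
```

```text
eef_pos: [486.3, 11.7, 80.4]
wrist_force: [-4.1, 2.3, -0.2]
finger_force: 2.0
eef_pos: [487.3, 11.6, 80.4]
wrist_force: [-3.3, 3.0, -0.2]
finger_force: 2.0
```

```bash
python3 -m creep '[[-1,[-0.05,0,0],0],[-1,[-0.1,0,0],0]]' | egrep 'pos|force'
```

```text
eef_pos: [488.3, 11.5, 80.4]
wrist_force: [-3.8, 3.1, 0.5]
finger_force: 2.0
```

```bash
python3 -m creep '[[-1,[-0.05,0,0],0],[-1,[-0.05,0,0],0]]' | egrep 'pos|force'
```

```text
eef_pos: [488.9, 11.4, 80.5]
wrist_force: [-3.2, 3.5, 0.5]
finger_force: 1.7
```

```bash
python3 -m creep '[[-1,[-0.05,0,0],0],[-1,[-0.1,0,0],0]]' | egrep 'pos|wrist'
```

```text
eef_pos: [489.8, 11.3, 80.5]
wrist_force: [-3.6, 2.9, -0.3]
```

```bash
python3 -m creep '[[-1,[-0.05,0,0],0],[-1,[-0.05,0,0],0]]' | egrep 'pos|wrist'
```

```text
eef_pos: [490.4, 11.2, 80.4]
wrist_force: [-3.5, 2.1, -1.2]
```

```bash
python3 -m creep '[[-1,[-0.05,0,0],0],[-1,[-0.05,0,0],0]]' | egrep 'pos|wrist'
```

```text
eef_pos: [490.8, 11.2, 80.4]
wrist_force: [-3.6, 2.9, -0.4]
```

```bash
python3 -m creep '[[-1,[-0.05,0,0],0],[-1,[-0.1,0,0],0]]' | egrep 'pos|wrist'
```

```text
eef_pos: [491.5, 11.1, 80.4]
wrist_force: [-7.9, 3.1, 2.7]
```

```bash
python3 -m creep '[[-1,[-0.05,0,0],0],[-1,[-0.05,0,0],0]]' | egrep 'pos|wrist'
```

```text
eef_pos: [491.5, 11.1, 80.4]
wrist_force: [-10.5, 4.3, 4.6]
```

```bash
python3 -m creep '[[-1,[-0.05,0,0],0],[-1,[-0.05,0,0],0]]' | egrep 'pos|wrist'
```

```text
eef_pos: [491.6, 11.1, 80.4]
wrist_force: [-13.7, 3.6, 8.2]
```

```bash
python3 -m creep '[[-1,[-0.05,0,0],0],[-1,[-0.05,0,0],0]]' | egrep 'pos|wrist'
```

```text
eef_pos: [491.6, 11.1, 80.3]
wrist_force: [-18.3, 4.5, 10.1]
```

```bash
python3 -m creep '[[-1,[1,0,0],0],[-1,[3,0,0],0],[-1,[3,0,-3],0],[-1,[3,0,-8],0],[-1,[3,0,-13],0],[-1,[3,0,-18],0],[1,[2,0,-23],0],[1,[-1,0,-28],0],[1,[-4,0,-31],0],[1,[-6.5,0,-32],0],[1,[-6.8,0,-32],0],[1,[-6.8,0,-32],0]]'; python3 -m creep '[[1,[0,0,0],0],[1,[0,0,0],0],[1,[0,0,0],0]]' >/dev/null
python3 - <<'E'
from h import *
im,p=grab('wrist','w1.png'); s=manip.read_state(); print(s['eef_pos'],np.degrees(s['eef_rot']),s['clock'])
import pickle; pickle.dump(p,open('w1.pkl','wb'))
print([proj(p,X) for X in([641,-4,240],[585,-2,296])])
grab('top','top1.png')
E
```

```text
clock: 9.65
eef_pos: [561.0, 2.9, 399.5]
eef_rot: [-3.141, -0.001, 3.027]
wrist_force: [0.8, 0.4, -0.4]
finger_gap: 45.4
finger_force: 0.0
[560.40204676   3.28192184 400.65146366] [-1.79997991e+02  2.15439989e-02  1.73489777e+02] 10.0
[(np.float64(281.05169735528995), np.float64(272.285913725093)), (np.float64(276.3728877233342), np.float64(238.6093437405853))]
```

View pics/w1.png

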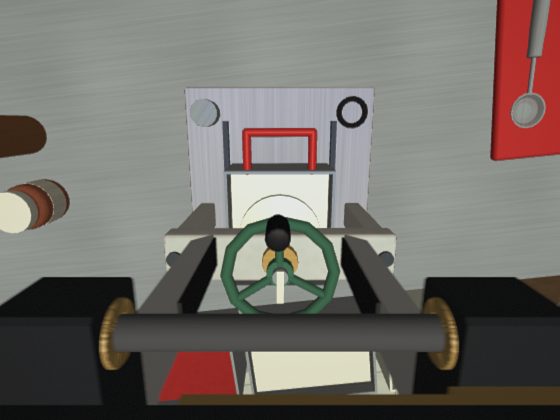

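The wrist view shows the wheel centred near (280,272), the knob's top near (277,238), and the white pointer running from the hub down to (280,302), which is press +x.

```bash
python3 - <<'E'
from h import *
import pickle
from scipy.optimize import least_squares
def circ(P,r0=None):
    f=lambda x:np.hypot(P[:,0]-x[0],P[:,1]-x[1])-(r0 or x[2])
    return least_squares(f,[*P.mean(0),60],loss='soft_l1')
for f,p,roi in(('w1.png',pickle.load(open('w1.pkl','rb')),(205,310,210,350)),('top1.png',manip.camera_params('top'),(145,210,260,325))):
    im=cv2.imread('pics/'+f); H,S,V=cv2.split(cv2.cvtColor(im,cv2.COLOR_BGR2HSV))
    g=(H>60)&(H<100)&(S>90); m=np.zeros_like(g); a,b,c,d=roi; m[a:b,c:d]=1; g&=m
    q=np.argwhere(g)[:,::-1].astype(np.int32); cen=q.mean(0); cen=np.array(proj(p,[641,-4,240]))
    # outermost green px per direction
    ang=np.arctan2(*(q-cen).T[::-1]); rad=np.hypot(*(q-cen).T); o=[]
    for t in np.arange(-np.pi,np.pi,.1):
        k=np.nonzero((ang>=t)&(ang<t+.1))[0]
        if len(k): o.append(q[k[np.argmax(rad[k])]])
    o=np.array([x for x in o if x[1]<b-3]); P=np.array([onz(p,*x,240)[:2] for x in o])
    s=circ(P,61);s2=circ(P); print(f,len(o),s.x[:2],s2.x,np.abs(s.fun).max())
p=pickle.load(open('w1.pkl','rb'));im=cv2.imread('pics/w1.png')
V=cv2.cvtColor(im,cv2.COLOR_BGR2HSV)[...,2]
c=cv2.resize(im[205:315,205:355],None,fx=5,fy=5,interpolation=cv2.INTER_CUBIC); cv2.imwrite('pics/w1c.png',c)
k=(V<60); k[:205]=0;k[260:]=0;k[:,255:300]&=True;k[:,:258]=0;k[:,298:]=0
q=np.argwhere(k)[:,::-1]; print(q.min(0),q.max(0),len(q))
E
```

```text
w1.png 47 [644.17365394  -5.85935503] [641.94688561  -5.49488312  58.85254422] 49.562011204895576<stdin>:10: RuntimeWarning: Mean of empty slice.
  ret = um.true_divide(
<stdin>:6: RuntimeWarning: Mean of empty slice.
  ret = ret.dtype.type(ret / rcount)
Traceback (most recent call last):
TypeError: Value after * must be an iterable, not numpy.float64
```

```bash
cat > m2.py <<'E'
from h import *
import pickle
from scipy.optimize import least_squares
p=pickle.load(open('w1.pkl','rb'));im=cv2.imread('pics/w1.png'); H,S,V=cv2.split(cv2.cvtColor(im,cv2.COLOR_BGR2HSV))
g=(H>60)&(H<100)&(S>90); g[:205]=0;g[311:]=0;g[:,:210]=0;g[:,350:]=0
q=np.argwhere(g)[:,::-1]; P=np.array([onz(p,*x,240)[:2] for x in q]); c=np.array([642,-5.])
for it in range(4):
    D=P-c; an=np.arctan2(D[:,1],D[:,0]); ra=np.hypot(*D.T); o=[]
    for t in np.arange(-np.pi,np.pi,.08):
        k=np.nonzero((an>=t)&(an<t+.08)&(ra<68))[0]
        if len(k) and ra[k].max()>52: o.append(P[k[np.argmax(ra[k])]])
    o=np.array(o); s=least_squares(lambda x:np.hypot(*(o-x[:2]).T)-x[2],[*c,60],loss='soft_l1'); c=s.x[:2]
print(len(o),s.x,np.abs(s.fun).max())
r=((H<8)|(H>172))&(S>130); r[:,:225]=0;r[:,335:]=0; r[175:]=0
q=np.argwhere(r)[:,::-1]; m=(q[:,0].min()+q[:,0].max())/2; v=np.mean([(np.nonzero(r[:,u])[0].min()+np.nonzero(r[:,u])[0].max())/2 for u in range(262,300)])
h=onz(p,m,v,85); y=np.radians(-6.4); print('handle',m,v,h,'origin',h[:2]+135*np.array([np.cos(y),np.sin(y)]))
k=(V<60); k[:205]=0;k[260:]=0;k[:,:258]=0;k[:,298:]=0
q=np.argwhere(k)[:,::-1]; print(q.min(0),q.max(0),len(q))
cv2.imwrite('pics/w1c.png',cv2.resize(im[205:315,205:355],None,fx=5,fy=5,interpolation=cv2.INTER_CUBIC))
E
python3 m2.py
```

```text
63 [641.66813577  -5.41840945  58.7102033 ] 6.574824632057883
handle 279.5 131.56578947368422 [506.7406976    9.79063298  85.        ] origin [640.89936669  -5.25767287]
[265 215] [290 259] 738
```

View pics/w1c.png

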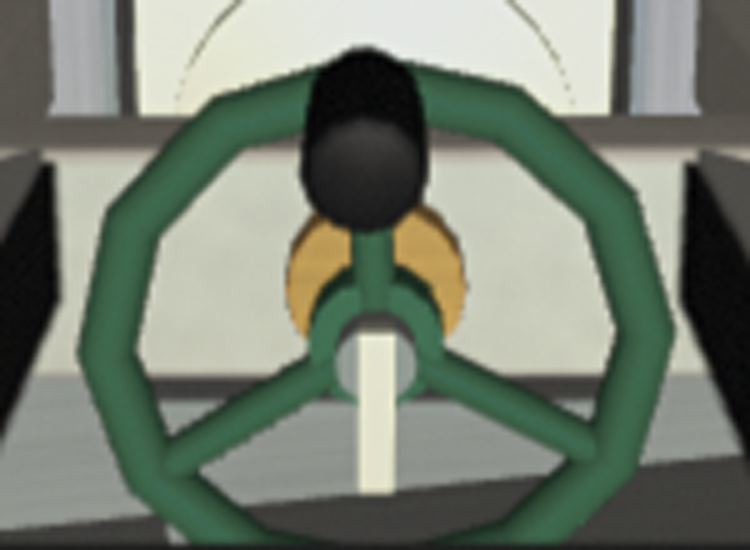

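The crop shows the knob's top disc centred at crop (364,173), about (277.8,239.6) in the full picture. The white pointer runs from crop (376,330) to (376,490), pointing along press +x.

```bash
python3 - <<'E'
from h import *
import pickle
p=pickle.load(open('w1.pkl','rb'))
k=onz(p,277.8,239.6,296); c=np.array([641.2,-5.3]); d=k[:2]-c; y=np.radians(-6.4)
print(k,np.hypot(*d),np.degrees(np.arctan2(d[1],d[0])))
a=np.arctan2(d[1],d[0]); K=c+55*np.array([np.cos(a),np.sin(a)]); print(K,np.degrees(a-y))
print(manip.read_state()['eef_pos'],shift([*K,274]))
E
```

```text
[585.98579037  -0.93146036 296.        ] 55.38675909787593 175.47619077797262
[586.37134458  -0.96196535] 181.87619077797265
[560.5060696    3.25814152 400.65783359] [-2.61231684 -0.12550766 12.66689915]
```

```bash
python3 -m creep '[[1,[-1.3,-0.1,0],0],[1,[-2.6,-0.1,2],0],[1,[-2.6,-0.1,5],0],[1,[-2.6,-0.1,8],0],[1,[-2.6,-0.1,11],0],[1,[-2.6,-0.1,12.7],0],[1,[-2.6,-0.1,12.7],0],[1,[-2.6,-0.1,12.7],0],[1,[-2.6,-0.1,12.7],0]]' 30
python3 - <<'E'
from h import *
s=manip.read_state();print(s['eef_pos'],s['wrist_force'],s['clock'],shift([586.37,-.96,274]))
E
python3 -m creep '[[-1,[0,0,0],0],[-1,[0,0,0],0],[-1,[0,0,0],0],[-1,[0,0,0],0],[-1,[0,0,0],0],[-1,[0,0,0],0],[-1,[0,0,0],0],[-1,[0,0,0],0]]' 30
python3 -m creep '[[-1,[0,0,0],0],[-1,[0,0,0],0],[-1,[0,0,0],0]]' 30
python3 - <<'E'
from h import *
im,p=grab('wrist','w2.png')
E
```

```text
clock: 10.95
eef_pos: [586.9, -0.8, 275.0]
eef_rot: [3.141, 0.002, 3.028]
wrist_force: [-0.3, 0.2, -0.0]
finger_gap: 94.3
finger_force: 0.0
[586.90458933  -0.75032948 274.98150816] [-0.25331361  0.16896261 -0.02045523] 10.95 [ 0.05095023 -0.02690644  0.0980366 ]
clock: 11.75
eef_pos: [586.5, -0.7, 273.5]
eef_rot: [3.142, -0.0, 3.028]
wrist_force: [0.3, 0.3, 0.4]
finger_gap: 33.3
finger_force: 0.0
clock: 12.05
eef_pos: [586.5, -0.7, 273.4]
eef_rot: [3.142, -0.0, 3.028]
wrist_force: [0.5, 0.4, 0.6]
finger_gap: 21.7
finger_force: 30.0
```

View pics/w2.png

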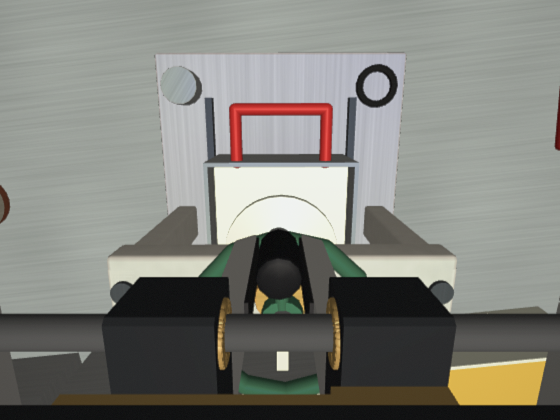

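Gripper holds the knob: gap 21.7 mm, with the black knob at (280,270) between the fingers.

```bash
cat >> h.py <<'E'
def wheel(c=(641.2,-5.3)):
    s=manip.read_state(); d=s['eef_pos'][:2]-np.array(c); w=np.arctan2(d[1],d[0])
    f=s['wrist_force'][:2]; er=d/np.hypot(*d); et=np.array([er[1],-er[0]]) # clockwise
    print('t%.2f alpha %.1f r %.1f Ftan %.1f Frad %.1f Fz %.1f'%(s['clock'],(173.5-np.degrees(w))%360,np.hypot(*d),f@et,f@er,s['wrist_force'][2]))
E
python3 - <<'E'
from h import *
wheel()
a=np.radians(-1.7+np.arange(0,221,5)); P=5.5*np.c_[np.cos(a),np.sin(a)]
P=P.round(2); print(*['%d:[%.2f,%.2f]'%(5*i+5,*d) for i,d in enumerate(np.diff(P,axis=0))],sep='\n')
E
```

```text
t12.10 alpha 358.3 r 54.8 Ftan 0.0 Frad -0.5 Fz -0.1
5:[-0.01,0.48]
10:[-0.05,0.47]
15:[-0.09,0.48]
20:[-0.13,0.46]
25:[-0.17,0.45]
30:[-0.21,0.43]
35:[-0.24,0.41]
40:[-0.28,0.39]
45:[-0.32,0.36]
50:[-0.34,0.34]
55:[-0.37,0.30]
60:[-0.40,0.27]
65:[-0.42,0.23]
70:[-0.44,0.20]
75:[-0.45,0.16]
80:[-0.46,0.12]
85:[-0.48,0.07]
90:[-0.48,0.04]
95:[-0.48,-0.01]
100:[-0.47,-0.05]
105:[-0.48,-0.09]
110:[-0.46,-0.13]
115:[-0.45,-0.17]
120:[-0.43,-0.21]
125:[-0.41,-0.24]
130:[-0.39,-0.28]
135:[-0.36,-0.32]
140:[-0.34,-0.34]
145:[-0.30,-0.37]
150:[-0.27,-0.40]
155:[-0.23,-0.42]
160:[-0.20,-0.44]
165:[-0.16,-0.45]
170:[-0.12,-0.46]
175:[-0.07,-0.48]
180:[-0.04,-0.48]
185:[0.01,-0.48]
190:[0.05,-0.47]
195:[0.09,-0.48]
200:[0.13,-0.46]
205:[0.17,-0.45]
210:[0.21,-0.43]
215:[0.24,-0.41]
220:[0.28,-0.39]
```

First 30° in one call (minimum slack is 34°), then 5° single-row calls.

```bash
W(){ python3 -c 'from h import *; wheel()'; }
python3 -m creep '[[-1,[-0.01,0.48,0],0],[-1,[-0.06,0.95,0],0],[-1,[-0.15,1.43,0],0],[-1,[-0.28,1.89,0],0],[-1,[-0.45,2.34,0],0],[-1,[-0.66,2.77,0],0]]' >/dev/null; W
python3 -m creep '[[-1,[-0.24,0.41,0],0]]' >/dev/null; W
python3 -m creep '[[-1,[-0.28,0.39,0],0]]' >/dev/null; W
python3 -m creep '[[-1,[-0.32,0.36,0],0]]' >/dev/null; W
python3 -m creep '[[-1,[-0.34,0.34,0],0]]' >/dev/null; W
python3 -m creep '[[-1,[-0.37,0.30,0],0]]' >/dev/null; W
python3 -m creep '[[-1,[-0.40,0.27,0],0]]' >/dev/null; W
```

```text
t12.70 alpha 28.9 r 55.0 Ftan -1.3 Frad 3.2 Fz 1.9
t12.80 alpha 33.9 r 55.1 Ftan -1.0 Frad 3.0 Fz 1.8
t12.90 alpha 38.9 r 55.1 Ftan -5.9 Frad 2.7 Fz 1.7
t13.00 alpha 43.1 r 55.1 Ftan -9.9 Frad 6.0 Fz 4.1
t13.10 alpha 48.0 r 55.2 Ftan -9.8 Frad 5.5 Fz 3.9
t13.20 alpha 53.0 r 55.2 Ftan -9.8 Frad 5.4 Fz 4.3
t13.30 alpha 58.1 r 55.3 Ftan -9.5 Frad 5.3 Fz 3.4
```

```bash
python3 - <<'E'
import numpy as np
for s in range(60,390,110):
    a=np.radians(-1.7+s+10*np.arange(0,12)); P=5.5*np.c_[np.cos(a),np.sin(a)]; P=(P-P[0])[1:]
    print(s,','.join('[-1,[%.2f,%.2f,0],0]'%tuple(x) for x in P))
E
```

```text
60 [-1,[-0.86,0.43,0],0],[-1,[-1.77,0.71,0],0],[-1,[-2.73,0.82,0],0],[-1,[-3.68,0.76,0],0],[-1,[-4.62,0.54,0],0],[-1,[-5.50,0.16,0],0],[-1,[-6.30,-0.36,0],0],[-1,[-7.00,-1.02,0],0],[-1,[-7.57,-1.79,0],0],[-1,[-8.00,-2.65,0],0],[-1,[-8.28,-3.56,0],0]
170 [-1,[-0.11,-0.95,0],0],[-1,[-0.06,-1.91,0],0],[-1,[0.16,-2.84,0],0],[-1,[0.54,-3.72,0],0],[-1,[1.07,-4.52,0],0],[-1,[1.73,-5.22,0],0],[-1,[2.50,-5.79,0],0],[-1,[3.35,-6.23,0],0],[-1,[4.27,-6.50,0],0],[-1,[5.22,-6.61,0],0],[-1,[6.18,-6.56,0],0]
280 [-1,[0.93,0.22,0],0],[-1,[1.81,0.60,0],0],[-1,[2.61,1.13,0],0],[-1,[3.31,1.78,0],0],[-1,[3.89,2.55,0],0],[-1,[4.32,3.41,0],0],[-1,[4.59,4.33,0],0],[-1,[4.70,5.28,0],0],[-1,[4.65,6.24,0],0],[-1,[4.43,7.17,0],0],[-1,[4.05,8.05,0],0]
```

```bash
python3 -m creep '[[-1,[-0.86,0.43,0],0],[-1,[-1.77,0.71,0],0],[-1,[-2.73,0.82,0],0],[-1,[-3.68,0.76,0],0],[-1,[-4.62,0.54,0],0],[-1,[-5.50,0.16,0],0],[-1,[-6.30,-0.36,0],0],[-1,[-7.00,-1.02,0],0],[-1,[-7.57,-1.79,0],0],[-1,[-8.00,-2.65,0],0],[-1,[-8.28,-3.56,0],0]]'; python3 -c 'from h import *; wheel()'
```

```text
clock: 14.4
eef_pos: [696.5, 1.1, 273.3]
eef_rot: [3.139, -0.001, 3.029]
wrist_force: [-5.1, 9.6, 0.3]
finger_gap: 21.7
finger_force: 30.0
t14.40 alpha 166.9 r 55.6 Ftan -10.2 Frad -4.0 Fz 0.3
```

```bash
python3 -m creep '[[-1,[-0.11,-0.95,0],0],[-1,[-0.06,-1.91,0],0],[-1,[0.16,-2.84,0],0],[-1,[0.54,-3.72,0],0],[-1,[1.07,-4.52,0],0],[-1,[1.73,-5.22,0],0],[-1,[2.50,-5.79,0],0],[-1,[3.35,-6.23,0],0],[-1,[4.27,-6.50,0],0],[-1,[5.22,-6.61,0],0],[-1,[6.18,-6.56,0],0]]'; python3 -c 'from h import *; wheel()'
```

```text
clock: 15.5
eef_pos: [628.5, -58.3, 273.5]
eef_rot: [3.141, 0.004, 3.028]
wrist_force: [10.7, 2.4, -2.1]
finger_gap: 21.3
finger_force: 30.0
t15.50 alpha 277.0 r 54.5 Ftan -9.8 Frad -4.9 Fz -2.1
```

```bash
python3 -m creep '[[-1,[0.93,0.22,0],0],[-1,[1.81,0.60,0],0],[-1,[2.61,1.13,0],0],[-1,[3.31,1.78,0],0],[-1,[3.89,2.55,0],0],[-1,[4.32,3.41,0],0],[-1,[4.59,4.33,0],0],[-1,[4.70,5.28,0],0],[-1,[4.65,6.24,0],0],[-1,[4.43,7.17,0],0],[-1,[4.05,8.05,0],0],[-1,[4.05,8.05,0],0]]'; python3 -c 'from h import *; wheel()'
```

```text
clock: 16.7
eef_pos: [596.2, 26.3, 273.4]
eef_rot: [-3.14, -0.001, 3.028]
wrist_force: [-7.1, -0.8, 4.1]
finger_gap: 21.5
finger_force: 30.0
t16.70 alpha 28.6 r 55.0 Ftan -4.8 Frad 5.4 Fz 4.1
```

```bash
python3 -m creep '[[1,[0,0,0],0],[1,[0,0,0],0],[1,[0,0,0],0],[1,[0,0,0],0],[1,[0,0,-2],0],[1,[0,0,-6],0],[1,[1,-1,-10],0],[1,[3.3,-2.7,-12.7],0],[1,[3.3,-2.7,-12.7],0],[1,[3.3,-2.7,-12.7],0],[1,[3.3,-2.7,-12.7],0],[1,[3.3,-2.7,-12.7],0]]'
python3 - <<'E'
from h import *
import pickle
im,p=grab('wrist','w3.png'); pickle.dump(p,open('w3.pkl','wb')); s=manip.read_state(); print(s['eef_pos'],np.degrees(s['eef_rot']))
p1=pickle.load(open('w1.pkl','rb')); a=im[205:315,205:355,::-1]
cv2.imwrite('pics/w3c.png',cv2.resize(a,None,fx=5,fy=5,interpolation=cv2.INTER_CUBIC))
for f,pp in(('w1',p1),('w3',p)):
    i=cv2.imread(f'pics/{f}.png'); H,S,V=cv2.split(cv2.cvtColor(i,cv2.COLOR_BGR2HSV))
    u,v=proj(pp,[641.2,-5.3,255]); print(f,'hub',u,v)
    m=((V>190)&(S<60)).astype(np.uint8); m[:266]=0;m[306:]=0;m[:,:255]=0;m[:,305:]=0
    n,l,st,ce=cv2.connectedComponentsWithStats(m)
    for k in range(1,n):
        if st[k,4]>60:
            q=np.argwhere(l==k)[:,::-1].astype(float); W=np.array([onz(pp,*x,255)[:2] for x in q]); c=W.mean(0); e=np.linalg.eigh(np.cov((W-c).T))[1][:,1]
            print(st[k],c,np.degrees(np.arctan2(e[1],e[0])), np.degrees(np.arctan2(c[1]+5.3,c[0]-641.2)))
E
```

```text
clock: 17.9
eef_pos: [560.7, 3.2, 399.0]
eef_rot: [-3.142, -0.002, 3.028]
wrist_force: [0.0, -0.0, -0.5]
finger_gap: 93.8
finger_force: 0.0
[560.65869838   3.22434834 399.1807671 ] [-1.79993463e+02 -1.17982857e-01  1.73508126e+02]
w1 hub 279.84753766201953 279.1822348650935
[255 266  11  13 110] [631.30263354 -24.6419743 ] 173.13684330949437 -117.09900968062536
[294 266  11  13  93] [635.17211725  15.45628161] 179.89552959988092 106.19395539895184
[277 272   7  31 217] [649.58230497  -6.08829696] 173.61645413416161 -5.372465020930505
w3 hub 279.8409532335097 280.0572146248542
[294 266  11  14 130] [636.20172537  14.54585159] 157.38031894271546 104.13622510276882
[275 273  13  31 218] [649.76346281  -4.93926999] -175.37490333804843 2.4121194167539253
```

View pics/w3c.png

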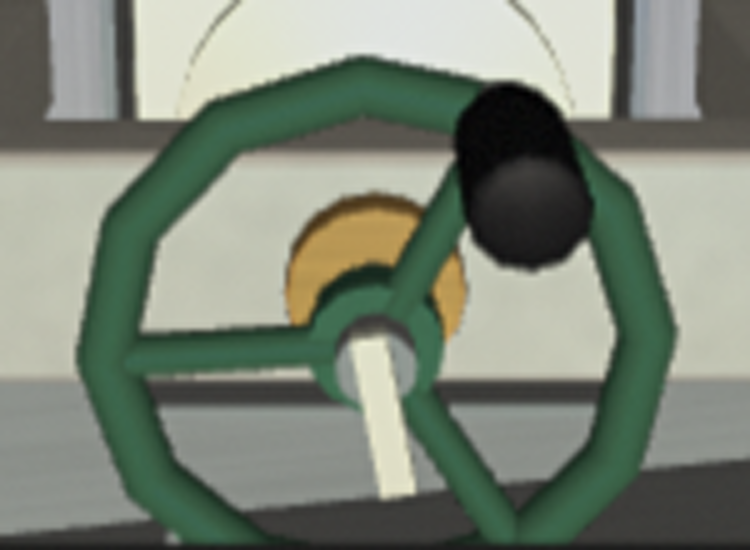

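The crop shows the knob's top at crop (530,213). The white pointer now leans from (368,335) to (398,495), about 11° short of its starting direction, so I'll grip again and add 11°.

```bash
python3 -m creep '[[1,[-1.5,1.3,0],0],[1,[-3.3,2.7,2],0],[1,[-3.3,2.7,6],0],[1,[-3.3,2.7,10],0],[1,[-3.3,2.7,12.7],0],[1,[-3.3,2.7,12.7],0],[1,[-3.3,2.7,12.7],0]]' 30 >/dev/null
python3 -m creep '[[-1,[0,0,0],0],[-1,[0,0,0],0],[-1,[0,0,0],0],[-1,[0,0,0],0],[-1,[0,0,0],0],[-1,[0,0,0],0],[-1,[0,0,0],0],[-1,[0,0,0],0],[-1,[0,0,0],0],[-1,[0,0,0],0],[-1,[0,0,0],0]]' 30 
python3 -c 'from h import *; wheel()'
```

```text
clock: 19.75
eef_pos: [596.3, 25.9, 273.4]
eef_rot: [-3.141, 0.0, 3.028]
wrist_force: [-0.0, -1.1, 0.1]
finger_gap: 21.7
finger_force: 30.0
t19.75 alpha 28.3 r 54.7 Ftan -0.9 Frad -0.6 Fz 0.1
```

```bash
python3 -m creep '[[-1,[-0.13,0.23,0],0],[-1,[-0.28,0.46,0],0],[-1,[-0.44,0.68,0],0],[-1,[-0.60,0.89,0],0],[-1,[-0.60,0.89,0],0],[-1,[-0.60,0.89,0],0]]' >/dev/null;python3 -c 'from h import *; wheel()'
python3 -m creep '[[1,[0,0,0],0],[1,[0,0,0],0],[1,[0,0,0],0],[1,[0,0,0],0],[1,[0,0,-2],0],[1,[0,0,-6],0],[1,[1,-1,-10],0],[1,[3.9,-3.6,-12.7],0],[1,[3.9,-3.6,-12.7],0],[1,[3.9,-3.6,-12.7],0],[1,[3.9,-3.6,-12.7],0],[1,[3.9,-3.6,-12.7],0]]'
python3 - <<'E'
from h import *
im,p=grab('wrist','w4.png')
i=im[:,:,::-1].copy(); H,S,V=cv2.split(cv2.cvtColor(i,cv2.COLOR_BGR2HSV))
m=((V>190)&(S<60)).astype(np.uint8); m[:266]=0;m[306:]=0;m[:,:255]=0;m[:,305:]=0
n,l,st,ce=cv2.connectedComponentsWithStats(m)
for k in range(1,n):
    if st[k,4]>60:
        q=np.argwhere(l==k)[:,::-1].astype(float); W=np.array([onz(p,*x,255)[:2] for x in q]); c=W.mean(0); e=np.linalg.eigh(np.cov((W-c).T))[1][:,1]
        print(st[k],c,np.degrees(np.arctan2(e[1],e[0])))
r=((H<8)|(H>172))&(S>130); r[:,:225]=0;r[:,335:]=0; r[175:]=0
q=np.argwhere(r)[:,::-1]; mm=(q[:,0].min()+q[:,0].max())/2; v=np.mean([(np.nonzero(r[:,u])[0].min()+np.nonzero(r[:,u])[0].max())/2 for u in range(262,300)])
print('handle',onz(p,mm,v,85))
E
```

```text
t20.35 alpha 38.9 r 54.8 Ftan -6.9 Frad 1.4 Fz 1.8
clock: 21.55
eef_pos: [560.7, 3.3, 399.0]
eef_rot: [-3.142, -0.002, 3.028]
wrist_force: [0.3, 0.5, -0.8]
finger_gap: 93.9
finger_force: 0.0
[293 266  12  14 132] [636.25085058  14.54024962] 156.2059472937455
[276 273   8  31 227] [649.18675569  -6.12703019] 174.821192211442
handle [507.39778575   9.05774843  85.        ]
```

View pics/w4.png

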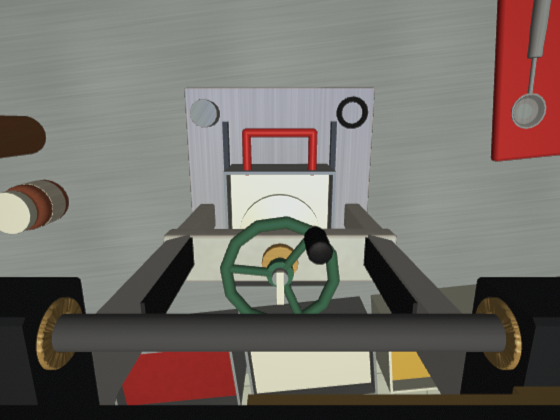

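The pointer is back to within about 1° of its starting direction (hub (280,272), tip (280,302)). The handle at row 131 is still in its home position, and the gasket and weight haven't moved.

```bash
python3 -c 'from cell import manip; print(manip.sign_off())'
```

```text
the job is handed in; nothing more can be done
None
```

The tub is home against the back stop, with the last push reading about 20 N. The screw was wound one full turn clockwise from the bite (its pointer is within about 1° of where it began), the wheel is released, and the job was handed in at about 21.6 s.

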